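Earth, tare and start the timed stirring test

ROBOT

A 6-joint arm with a two-finger parallel gripper is mounted at the origin on the work surface. World frame = base frame: x ahead of the robot, y to its left, z up, the work surface at z = 0. Lengths are in m, angles in rad, forces in N, time in s.
With the tool pointing down it reaches from about 0.15 to 0.775 m from the base axis. Payload 6.1 kg.
Tool frame: the origin (TCP) lies midway between the tips of the shut fingers; the grasp point (between the pads) lies 19 mm behind it; z points along the fingers, y is the line along which they close (so a half turn about z gives the same grasp; the last joint's range is limited). The gripper opens to 85 mm and grips with 20 to 120 N. Pads are 22 mm wide; open, the fingers measure 114 mm over their backs; the gripper's body (76 mm by 85 mm) begins 54 mm behind the grasp point. The pads swing forward as they close: fully open they stand 13 mm farther back than shut.
Start: joints at [-1.273, 0.126, -0.04, 1.405, 0, 1.571], TCP at [0.154, -0.502, 0.231] pointing down, gripper open.
Joint ranges: [-2.72, 2.72], [-0.95, 1.95], [-1.27, 1.35], [-1.78, 2.02], [-1.46, 1.47], [-3.14, 3.14]. Speed limits (rad/s): [2.39, 2.39, 3.01, 3.14, 3.14, 3.14].

INTERFACE

Orientations are given as a rotation vector (axis times angle).
In Python, from workcell import move_ptp, servo_line, move_joints, gripper_open, close_gripper, wait, inverse_kinematics, read_state, capture, MotionError, job_done, find_in gives the robot as it stands. The module is installed in compiled form; this text tells all that it offers. Calls block until the motion is done:
- move_ptp(position, orientation): joint-space move of the TCP to a pose.
- servo_line(position, frame=None, max_speed=0.15, contact_N=None): straight line of the TCP; frame=None keeps the orientation; max_speed is the mean speed in m/s. With contact_N (N) it stops when the force on the tool has changed by that much, and returns True; else False.
- move_joints(angles): joint-space move.
- gripper_open() and close_gripper(effort=None): open the fingers fully, or close them until they stop; effort is the grip in N (None keeps the last).
- wait(seconds).
- inverse_kinematics(position, orientation): joint angles nearest the present ones, or None.
- read_state(): the state.
- capture(name): name is "scene" or "top" or "wrist"; returns a dict with "color" (420x560x3 uint8, blue, green, red), "fov_y" (degrees; the focal length in pixels is half the picture's height over the tangent of half this angle, whatever the lens; pixels are square), "cx", "cy" (the principal point, pixels), "view" (4x4, takes a point from world to camera coordinates). Camera axes: x right, y up, looking along -z (the intrinsics and any distortion apply to the point x, -y, -z); pixel columns grow to the right and rows downward; lengths in m; the calibration is good to about 2 mm. A picture is of the moment at which its call begins. There is no depth.
A pose or a line that the arm cannot do raises MotionError and nothing moves.
- job_done(): hands the job in; it is judged then, once.
Trained networks look in the newest picture that a camera, given by its name, has taken for a name from the list of things; names that differ only in an ending like _2 or _b are one class to them, and where a whole thing is asked for, a point or a joint stands for the part that bears it (a point fixed in the world has none). Each returns a list of dicts, best first, with "p" (0 to 1); they miss things now and then, are a little off and sometimes report something else, mostly with a low value. They report only what shows in the picture. A call takes as long as a camera call. They do not tell look-alikes from the thing itself.
- find_in(camera, thing): "pixel" ([column, row] in pixels, amid what is visible of it).
The state is a dict: "clock": time; "joint_pos": joint angles; "joint_vel": joint speeds; "joint_torque": joint torques, N m; "position": TCP position; "tool_rot": TCP orientation; "ft_force": force on the tool from outside, world axes, zero at the start; "moment": the same for the moment, N m; "width": finger opening in m; "grip_force": force on a finger pad.
Only numpy, scipy, OpenCV 4.12 (cv2) and the standard library are available. Lean on these libraries where they do the work, as an engineer would, in place of code of your own. Each camera call takes 0.05 s, during which the arm holds its last target. There are 200 camera calls.

TASK

Start the timed stirring test with light fingertip presses: first touch the dome of the static-discharge post, then press the bar-shaped tare key of the balance all the way down, then press the stirrer's round start key fully in and last the timer's square start key fully in (both start keys stay in). Press gently, in that order; leave the other keys and everything standing about alone, do not lift or shove the timer along, and finish with the hand clear.

Things in the scene. Friction and masses are not known exactly. Their poses are not given: they have to be found in the camera images.
- earth: static-discharge post: 50 mm square, 12 mm thick black rubber foot carrying an upright steel post 32 mm in diameter, 45 mm high in all, with a rounded steel dome on top. Fixed to the bench. Origin: centre of the underside; z up
- earth_top (a point): crown of the dome, 61 mm above the bench when untouched; moves with the dome. The dome is 27 mm in diameter and stands 16 mm proud
- earth_dome (a joint): how far the dome is pushed down: 0 untouched to 0.006 m. It sits on a soft spring: starts to move at about 0.3 N, 0.5 N at 1 mm, 2 N when fully down, springs back
- balance: white laboratory balance 160 mm wide (y), 230 mm deep (x), fixed to the bench; the key deck in front (-x side) is 50 mm high, a round steel pan 110 mm in diameter behind it has its top at 74 mm. Origin: centre of the underside; -x is its front, y its left seen from the robot, z up
- tare_top (a point): top centre of the balance's tare key, the long bar-shaped key: 44 mm along y, 18 mm along x, top 14 mm above the deck; at (-82, 30) mm from the balance's origin; moves with the key
- tare (a joint): travel of the tare key, 0 up to 0.008 m fully down; spring return, starts to move at about 0.4 N, fully down at about 3 N
- balance_power (a joint): travel of the balance's other key (round, 16 mm in diameter, top 8 mm above the deck, at (-82, -50) mm from the balance's origin), 0 up to 0.006 m down; spring return; leave alone
- stirrer: blue magnetic stirrer 150 mm wide (y), 220 mm deep (x), fixed to the bench; the key deck in front (-x side) is 55 mm high, a round white ceramic plate 124 mm in diameter behind it has its top at 80 mm. Origin: centre of the underside; -x is its front, z up
- stir_start_top (a point): top centre of the stirrer's start key, the round key: 28 mm in diameter, top 14 mm above the deck when out; at (-76, -30) mm from the stirrer's origin; moves with the key
- stir_start (a joint): travel of the stirrer's start key, 0 out to 0.008 m fully in; no spring: it takes about 2.5 N to move all the way and stays where it is left
- stir_heat (a joint): travel of the stirrer's other key (narrow bar, 30 mm along x by 10 mm, top 8 mm above the deck, at (-76, 50) mm from the stirrer's origin), 0 up to 0.006 m down; spring return; leave alone
- timer: white bench timer, a loose box 110 mm wide (y), 100 mm deep (x), 50 mm high, about 0.5 kg, with a small display on top. Origin: centre of the underside; -x is its front, z up
- timer_start_top (a point): top centre of the timer's start key, the large square key: 28 by 28 mm, top 14 mm above the timer's top when out; at (-22, -20) mm from the timer's origin; moves with the key
- timer_start (a joint): travel of the timer's start key, 0 out to 0.008 m fully in; no spring: it takes about 2.5 N to move all the way and stays where it is left
- timer_clear (a joint): travel of the timer's other key (round, 14 mm in diameter, top 8 mm above the timer's top, at (30, 38) mm from its origin), 0 up to 0.006 m down; spring return; leave alone
- weight: brass calibration weight 30 mm in diameter, 46 mm high, on the balance's pan. Origin: centre of the underside
- beaker: glass beaker 68 mm in diameter, 85 mm high, on the stirrer's plate (rim about 165 mm above the bench). Origin: centre of the underside
- bottle: amber sample bottle 40 mm in diameter, 90 mm high, standing between the instruments. Origin: centre of the underside
- jar: clear sample jar 42 mm in diameter, 65 mm high, standing between the instruments. Origin: centre of the underside
- vial: small capped vial 26 mm in diameter, 50 mm high, standing 55 to 70 mm beside the discharge post. Origin: centre of the underside
- marker: black marker pen 130 mm long, 16 mm thick, lying on the bench towards the robot. Origin: at its middle, underside
- spatula: spatula 180 mm long lying on the bench towards the robot. Origin: near its middle, underside
There are look-alikes about, which are no part of the job. Leave any yellow look-alike of the bottle alone.

How it is judged:
On the way, in this order (a step that is already met when the one before it is completed fails the run):
1. a finger touches the dome of the discharge post and pushes it down at least 1 mm (value of joint earth_dome above 0.001 m and contact force between the fingers and earth above 0.2 N), for 0.1 s.
2. the balance's tare key is pressed at least 4 mm in (value of joint tare above 0.004 m), for 0.1 s.
3. the stirrer's start key is pressed at least 4 mm in (value of joint stir_start above 0.004 m), for 0.1 s.
4. the timer's start key is pressed at least 4 mm in (value of joint timer_start above 0.004 m), for 0.1 s.
At the end, for the whole second after the job is handed in: Both start keys are at least 4 mm in; tare key and other keys up (under 2 mm), dome up (under 1 mm); timer at rest, within 20 mm of its start, tilted under 0.1 rad; every bystander within 30 mm of its place, standing ones leaning under 0.5 rad (value of joint each of stir_start, timer_start above 0.004 m and value of joint each of tare, balance_power, stir_heat, timer_clear below 0.002 m and value of joint earth_dome below 0.001 m and distance of timer from where it was at the start of the episode below 0.02 m and angle between timer's own z axis and vertical below 0.1 rad and linear speed of timer below 0.02 m/s and not (distance of weight from where it was at the start of the episode above 0.03 m) and not (distance of beaker from where it was at the start of the episode above 0.03 m) and not (distance of bottle from where it was at the start of the episode above 0.03 m) and not (distance of jar from where it was at the start of the episode above 0.03 m) and not (distance of vial from where it was at the start of the episode above 0.03 m) and not (distance of marker from where it was at the start of the episode above 0.03 m) and not (distance of spatula from where it was at the start of the episode above 0.03 m) and not (angle between weight's own z axis and vertical above 0.5 rad) and not (angle between beaker's own z axis and vertical above 0.5 rad) and not (angle between bottle's own z axis and vertical above 0.5 rad) and not (angle between jar's own z axis and vertical above 0.5 rad) and not (angle between vial's own z axis and vertical above 0.5 rad)); the robot touches nothing.
It fails at once if a finger or the arm bears on the post, the balance, the stirrer or the timer with more than 25 N (contact force between any of the fingers, the arm and balance above 25 N or contact force between any of the fingers, the arm and stirrer above 25 N or contact force between any of the fingers, the arm and timer above 25 N or contact force between any of the fingers, the arm and earth above 25 N).
It fails at once if one of the other three keys is pressed more than 3 mm (value of joint any of balance_power, stir_heat, timer_clear above 0.003 m).
It fails at once if the timer is lifted 10 mm or shoved more than 30 mm (height (world z) of timer above 0.01 m or distance of timer from where it was at the start of the episode above 0.03 m).
It fails at once if a bystander is moved (or lifted) more than 30 mm, or a standing one is tipped by more than 0.5 rad (distance of any of weight, beaker, bottle, jar, vial, marker, spatula from where it was at the start of the episode above 0.03 m or angle between any of weight, beaker, bottle, jar, vial's own z axis and vertical above 0.5 rad).
It also fails if it takes over 64 s, if anything falls off the work surface, if the arm or the gripper's body presses on something with over 40 N, if the wrist force passes 120 N, or if a joint passes its speed limit or range.

## Working session

There is one attempt and no reset: what is moved stays moved. The work goes in short steps, each a Python script; the robot and the scene stay as the last script left them, time stands still between calls to the robot, and variables do not carry over. Pictures are saved under pics/ and viewed, at most 10 in all, crops included, and the job is handed in when it is done.

```bash
mkdir -p pics; cat > h.py <<'E'
import numpy as np, cv2
from workcell import *
def cam(c):
    f=c["color"].shape[0]/2/np.tan(np.radians(c["fov_y"])/2)
    return f,np.array(c["view"])
def ray(c,px,z):
    f,V=cam(c); d=np.array([(px[0]-c["cx"])/f,-(px[1]-c["cy"])/f,-1.])
    R=V[:3,:3]; o=-R.T@V[:3,3]; d=R.T@d
    return o+d*(z-o[2])/d[2]
def proj(c,p):
    f,V=cam(c); q=V[:3,:3]@np.array(p)+V[:3,3]
    return np.array([c["cx"]+f*q[0]/-q[2], c["cy"]-f*q[1]/-q[2]])
E
python3 - <<'E'
from h import *
for n in ("top","scene"):
    c=capture(n); cv2.imwrite(f"pics/{n}0.png",c["color"])
    print(n,c["fov_y"],c["cx"],c["cy"],[k for k in c],np.round(-np.array(c["view"])[:3,:3].T@np.array(c["view"])[:3,3],3))
    for t,z in (("earth_top",.061),("tare_top",.064),("stir_start_top",.069),("timer_start_top",.064),("earth",.04),("balance",.05),("stirrer",.05),("timer",.05),("vial",.05),("weight",.1),("beaker",.1),("bottle",.09),("jar",.065)):
        print(t,[(np.round(d["pixel"]).tolist(),round(d["p"],2),np.round(ray(c,d["pixel"],z),3)[:2].tolist()) for d in find_in(n,t)[:3]])
print(read_state()["tool_rot"],read_state()["clock"])
E
```

```text
top 47.761963244880455 277.69355718681913 213.08280746605757 ['color', 'fov_y', 'cx', 'cy', 'view'] [ 0.215 -0.004  1.442]
earth_top [([254.0, 232.0], 0.43, [0.458, 0.065])]
tare_top [([257.0, 199.0], 0.49, [0.559, 0.059]), ([332.0, 162.0], 0.22, [0.68, -0.164])]
stir_start_top []
timer_start_top [([399.0, 208.0], 0.63, [0.544, -0.365]), ([204.0, 278.0], 0.28, [0.319, 0.203])]
earth [([254.0, 234.0], 0.75, [0.457, 0.063])]
balance [([270.0, 177.0], 0.55, [0.631, 0.022])]
stirrer [([175.0, 189.0], 0.91, [0.586, 0.308])]
timer [([390.0, 203.0], 0.72, [0.563, -0.343])]
vial [([271.0, 179.0], 0.42, [0.625, 0.018])]
weight [([266.0, 154.0], 0.55, [0.688, 0.035])]
beaker [([162.0, 160.0], 0.6, [0.66, 0.343]), ([174.0, 190.0], 0.6, [0.569, 0.3]), ([263.0, 155.0], 0.57, [0.686, 0.043])]
bottle [([220.0, 196.0], 0.71, [0.557, 0.166]), ([252.0, 233.0], 0.71, [0.45, 0.069]), ([398.0, 208.0], 0.71, [0.539, -0.357])]
jar [([334.0, 162.0], 0.58, [0.681, -0.17])]
scene 55.152677539959 277.26567272643683 211.93362176987984 ['color', 'fov_y', 'cx', 'cy', 'view'] [1.098 0.505 0.591]
earth_top [([383.0
[... 254 characters left out ...]
0.28, [0.504, 0.148])]
earth [([310.0, 233.0], 0.74, [0.491, 0.078])]
balance [([249.0, 263.0], 0.8, [0.666, 0.056])]
stirrer [([378.0, 340.0], 0.84, [0.659, 0.348])]
timer [([294.0, 303.0], 0.72, [0.689, 0.193]), ([171.0, 189.0], 0.67, [0.597, -0.303])]
vial [([335.0, 243.0], 0.7, [0.493, 0.148])]
weight [([315.0, 222.0], 0.73, [0.519, 0.106]), ([233.0, 246.0], 0.56, [0.692, 0.039])]
beaker [([384.0, 299.0], 0.93, [0.618, 0.327]), ([294.0, 300.0], 0.32, [0.722, 0.217])]
bottle [([413.0, 263.0], 0.8, [0.489, 0.317]), ([291.0, 301.0], 0.73, [0.72, 0.21]), ([356.0, 268.0], 0.68, [0.573, 0.245])]
jar [([170.0, 231.0], 0.57, [0.722, -0.131])]
[-3.10682176e+00 -4.66034167e-01 -1.48109017e-05] 1.4
```

```bash
python3 - <<'E'
import cv2
a=cv2.imread("pics/top0.png")[110:310,130:440]
cv2.imwrite("pics/top0c.png",cv2.resize(a,(800,516),interpolation=cv2.INTER_CUBIC))
E
```

```text
(no output)
```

View pics/top0c.png

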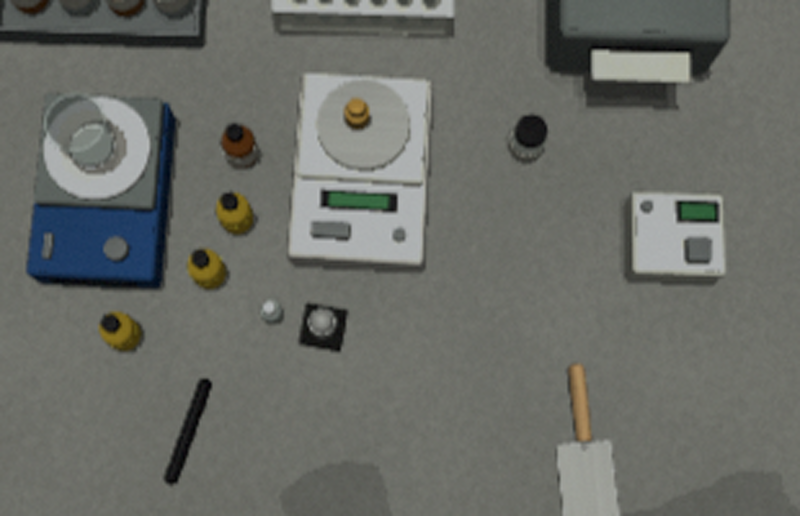

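View pics/scene0.png

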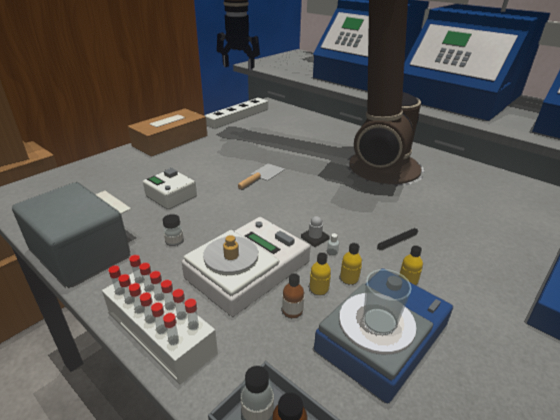

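The top crop shows one of each target: dome at crop (322,320), tare bar at (331,230), the stirrer's round key at (116,248) and the timer's square key at (699,249). The other deck keys, at (399,234), (47,245) and (647,207), are smaller. The yellow bottles are look-alikes and stay untouched. I'll shut the fingers, hover over the dome and check with the wrist camera.

```bash
python3 - <<'E'
from h import *
c=capture("top")
P={}
for n,(u,v),z in (("earth",(322,320),.061),("tare",(331,230),.064),("stir",(116,248),.069),("timer",(699,249),.064),("beaker",(92,148),.08)):
    p=ray(c,(130+u/2.58-.3,110+v/2.58-.3),z); P[n]=p; print(n,np.round(p,3))
for yaw in (0,np.pi/2,-np.pi/2):
    from scipy.spatial.transform import Rotation as R
    r=(R.from_rotvec([0,0,yaw])*R.from_rotvec([np.pi,0,0])).as_rotvec()
    print(yaw,r,[None if (q:=inverse_kinematics(P[n]+[0,0,.1],r)) is None else np.round(q,2) for n in P])
r=[np.pi,0,0]
close_gripper(20)
p=P["earth"]; move_ptp([p[0]-.0,p[1],.2],r)
s=read_state(); print(s["clock"],s["position"],s["width"],s["ft_force"])
c=capture("wrist"); cv2.imwrite("pics/w1.png",c["color"])
print([proj(c,P[n]) for n in P]); print(find_in("wrist","earth_top"),find_in("wrist","tare_top"))
E
```

```text
earth [0.453 0.062 0.061]
tare [0.559 0.056 0.064]
stir [0.529 0.302 0.069]
timer [ 0.55  -0.371  0.064]
beaker [0.645 0.336 0.08 ]
0 [3.14159265 0.         0.        ] [array([ 0.14,  0.01, -0.32,  1.24,  0.  , -3.01]), array([ 0.1 ,  0.2 , -0.1 ,  1.27,  0.  , -3.04]), array([ 0.52,  0.29,  0.03,  1.31,  0.  , -2.62]), array([-0.59,  0.4 ,  0.17,  1.34,  0.  ,  2.55]), array([ 0.48,  0.53,  0.41,  1.44,  0.  , -2.66])]
1.5707963267948966 [2.22144147e+00 2.22144147e+00 1.36024059e-16] [array([ 0.14,  0.01, -0.32,  1.24,  0.  ,  1.71]), array([ 0.1 ,  0.2 , -0.1 ,  1.27,  0.  ,  1.67]), array([0.52, 0.29, 0.03, 1.31, 0.  , 2.09]), array([-0.59,  0.4 ,  0.17,  1.34,  0.  ,  0.98]), array([0.48, 0.53, 0.41, 1.44, 0.  , 2.05])]
-1.5707963267948966 [ 2.22144147e+00 -2.22144147e+00 -1.36024059e-16] [array([ 0.14,  0.01, -0.32,  1.24,  0.  , -1.43]), array([ 0.1 ,  0.2 , -0.1 ,  1.27,  0.  , -1.47]), array([ 0.52,  0.29,  0.03,  1.31,  0.  , -1.05]), array([-0.59,  0.4 ,  0.17,  1.34,  0.  , -2.17]), array([ 0.48,  0.53,  0.41,  1.44,  0.  , -1.09])]
6.0083 [0.45349024 0.06179489 0.19998634] 0.0002774697356784205 [-0.38562831 -0.02118389 -0.22778231]
[array([276.92019843, 197.01812474]), array([286.08198231,  53.29642778]), array([-58.00965005,  98.20780372]), array([885.87201313,  67.73876823]), array([-184.93425036, -105.78925674])]
[{'pixel': [271.9, 187.8], 'p': 0.73}, {'pixel': [545.6, 338.0], 'p': 0.55}] [{'pixel': [283.1, 48.6], 'p': 0.87}, {'pixel': [392.1, 50.0], 'p': 0.67}]
```

View pics/w1.png

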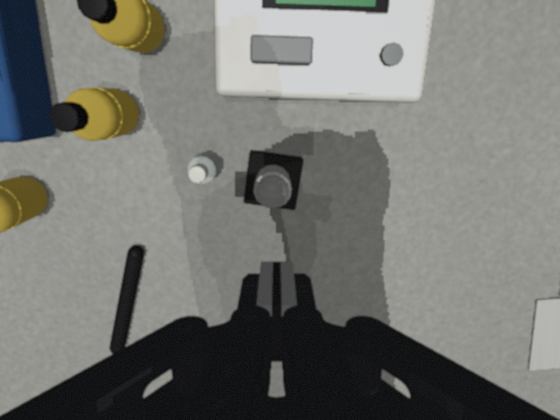

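The dome shows at (272,186) and the tare bar at (282,49), a few pixels off my estimates. The vial is at (202,170), well clear of the fingers. I'll correct from this view, press the dome, then the tare key.

```bash
cat >> h.py <<'E'
def press(p,down,N):
    x,y,z=p
    if np.hypot(*(np.array(read_state()["position"])[:2]-[x,y]))>.001 or read_state()["position"][2]>z+.03:
        servo_line([x,y,z+.012],max_speed=.12)
    f0=np.array(read_state()["ft_force"])
    hit=servo_line([x,y,z-down],max_speed=.015,contact_N=N)
    wait(.25); s=read_state()
    print("press",hit,np.round(s["position"],4),np.round(np.array(s["ft_force"])-f0,2),s["clock"])
E
python3 - <<'E'
from h import *
c=capture("wrist")
f,V=cam(c); print("cam",-V[:3,:3].T@V[:3,3])
e=ray(c,(272.5,186),.061); t=ray(c,(282,49),.064); print(e,t)
servo_line([e[0],e[1],.10],max_speed=.12)
c=capture("wrist"); cv2.imwrite("pics/w2.png",c["color"]); print(proj(c,e),find_in("wrist","earth_top")[:2])
press(e,.004,3)
servo_line([e[0],e[1],.13],max_speed=.12)
servo_line([t[0],t[1],.13],max_speed=.12)
c=capture("wrist"); cv2.imwrite("pics/w3.png",c["color"]); print(proj(c,t),find_in("wrist","tare_top")[:2])
E
python3 -c "
import cv2,numpy as np
cv2.imwrite('pics/w23.png',np.hstack([cv2.imread(f'pics/w{i}.png')[:,80:480] for i in (2,3)]))"
```

```text
cam [0.53006673 0.06254302 0.34385942]
[0.46244059 0.06551968 0.061     ] [0.56183616 0.05854659 0.064     ]
[277.68440812 245.91855996] [{'pixel': [278.1, 243.6], 'p': 0.95}]
press False [0.4624 0.0655 0.057 ] [-1.89 -0.61  1.46] 9.1333
[277.41591822 227.51585669] [{'pixel': [281.2, 221.9], 'p': 0.81}, {'pixel': [330.7, 124.7], 'p': 0.37}]
```

View pics/w23.png

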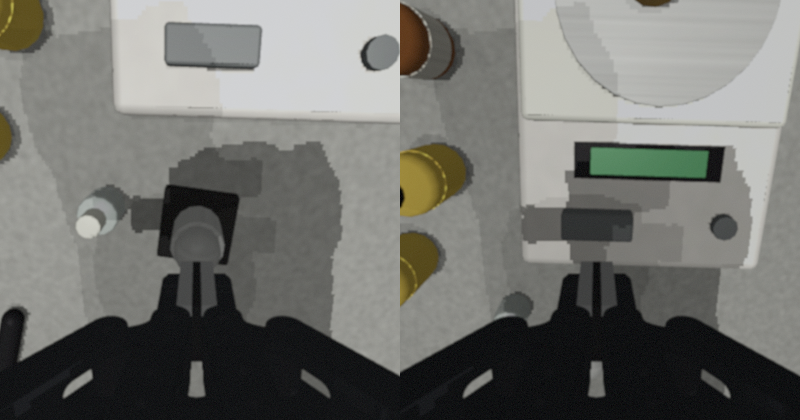

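The left half shows the fingertips lined up with the dome. The right half shows the tare bar at about (277,225), where I predicted it. The dome press gave 1.5 N, which fits about 4 mm of travel. I'll check the force noise, then press tare.

```bash
python3 - <<'E'
from h import *
F=[]
for i in range(6): wait(.03); F.append(read_state()["ft_force"])
print(np.round(F,2).tolist())
c=capture("wrist"); t=ray(c,(277.5,224.5),.064); print(t)
press(t,.0065,8)
servo_line([t[0],t[1],.17],max_speed=.15)
print(read_state()["clock"])
E
```

```text
[[0.16, 0.47, 0.37], [0.48, 0.83, -1.05], [-0.53, 0.67, -0.46], [-0.35, -0.03, -0.77], [0.12, -0.37, 0.02], [0.63, -0.21, -0.0]]
[0.56397003 0.05857351 0.064     ]
press False [0.5639 0.0586 0.0575] [-2.15  0.31  2.52] 13.4583
14.3583
```

```bash
python3 - <<'E'
from h import *
r=[0,np.pi,0]
move_ptp([.535,.305,.17],r)
c=capture("wrist"); cv2.imwrite("pics/w4.png",c["color"])
print(proj(c,[.535,.305,.069]),find_in("wrist","stir_start_top")[:2],find_in("wrist","beaker")[:2],read_state()["clock"])
E
```

```text
[275.19691015 209.52481379] [{'pixel': [277.1, 202.3], 'p': 0.59}, {'pixel': [3.1, 97.2], 'p': 0.53}] [] 17.4917
```

View pics/w4.png

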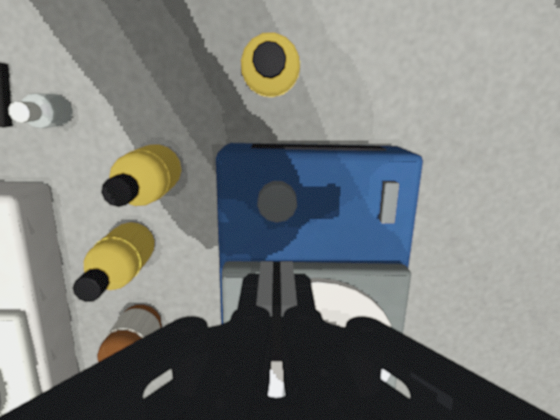

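The round start key is at (277,202) and the heat bar at (390,202). The yellow bottle is clear of the descent. I'll press, then look.

```bash
python3 - <<'E'
from h import *
c=capture("wrist"); t=ray(c,(277,202),.069); print(t)
servo_line([t[0],t[1],.085],max_speed=.12)
press(t,.0075,8)
servo_line([t[0],t[1],.17],max_speed=.15)
c=capture("wrist"); cv2.imwrite("pics/w5.png",c["color"])
for z in(.069,.061): print(z,proj(c,[t[0],t[1],z]))
move_ptp([.545,-.37,.17],[0,np.pi,0])
c=capture("wrist"); cv2.imwrite("pics/w6.png",c["color"])
print(find_in("wrist","timer_start_top")[:2],read_state()["clock"])
cv2.imwrite('pics/w56.png',np.hstack([cv2.imread(f'pics/w{i}.png')[:,80:480] for i in (5,6)]))
E
```

```text
[0.52957414 0.30627322 0.069     ]
press False [0.5296 0.3063 0.0615] [-1.43 -1.13  1.8 ] 20.3667
0.069 [275.37001567 210.66468927]
0.061 [275.39948026 207.36061236]
[{'pixel': [276.0, 211.3], 'p': 0.72}] 23.8
```

View pics/w56.png

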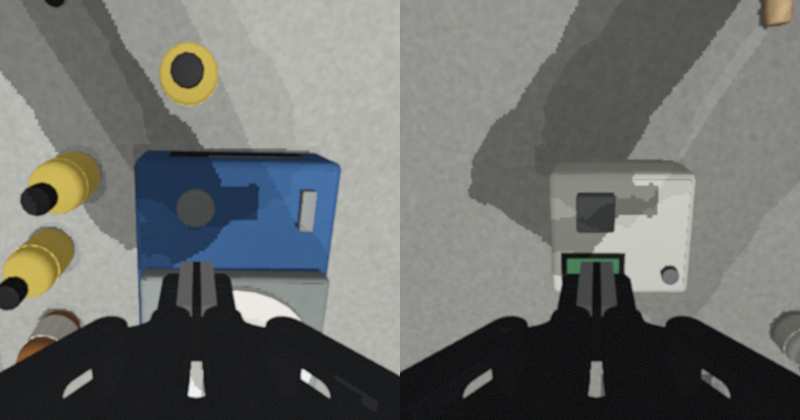

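The stirrer key's centre is now at row 207.5, which matches the pressed height of 0.061 m. The timer's square key is at (276,212) and the round clear key at (350,275). Pressing the square key.

```bash
python3 - <<'E'
from h import *
c=capture("wrist"); t=ray(c,(276,212),.064); print(t)
servo_line([t[0],t[1],.08],max_speed=.12)
press(t,.0075,8)
servo_line([t[0],t[1],.17],max_speed=.15)
wait(.3)
c=capture("wrist"); cv2.imwrite("pics/w7.png",c["color"])
for z in(.064,.0565): print(z,proj(c,[t[0],t[1],z]))
d=capture("top"); print(read_state()["clock"])
a=cv2.resize(d["color"][110:310,130:440],(620,400))
cv2.imwrite('pics/fin.png',np.hstack([c["color"][10:410,200:380],a]))
E
```

```text
[ 0.54891206 -0.36841629  0.064     ]
press False [ 0.5489 -0.3684  0.0565] [-1.92  0.12  1.29] 26.7167
0.064 [274.65732823 208.31002636]
0.0565 [274.68915214 205.32634134]
28.025
```

View pics/fin.png

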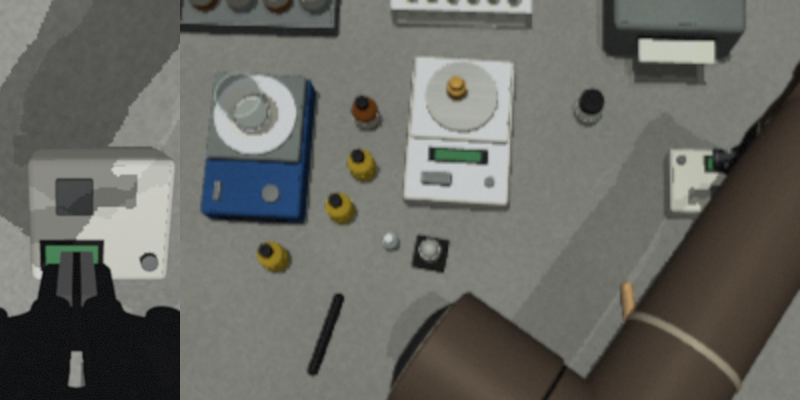

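The timer key is at (274.5,206), the pressed position. The timer and every bystander visible in the picture are in place. The hand is clear, so I'll hand in.

```bash
python3 -c "
from workcell import *
print(job_done())"
```

```text
the job is handed in; nothing more can be done
None
```

I pressed the dome, the tare key, the stirrer start and the timer start gently in that order and handed in at about 28 s with the hand clear; both start keys show as pressed in the pictures, but the dome and tare travel rest on tip height and force readings, and no verdict was returned.

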